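# Make up the microscope kit and the hardness-test kit

## Robot

A 6-joint arm with a two-finger parallel gripper is mounted at the origin on the work surface. World frame = base frame: x ahead of the robot, y to its left, z up, the work surface at z = 0. Lengths are in m, angles in rad, forces in N, time in s.
With the tool pointing down it reaches from about 0.35 to 0.775 m from the base axis. Payload 5.5 kg.
Tool frame: the origin (TCP) lies midway between the tips of the shut fingers; the grasp point (between the pads) lies grip_point_offset behind it (grip_point_offset is the distance from the TCP to the grasp point, in m); z points along the fingers, y is the direction in which the jaws open and shut (so a half turn about z gives the same grasp; the last joint's range is limited). The gripper opens to 85 mm and grips with 20 to 120 N. Pads are 22 mm wide; open, the fingers measure 114 mm over their backs; the gripper's body (76 mm by 85 mm) begins 54 mm behind the grasp point. The pads swing forward as they close: fully open they stand 13 mm farther back than shut.
Start: joints at [-1.39, 0.313, 0.046, 1.304, 0, 1.431], TCP at [0.181, -0.546, 0.231] pointing down, gripper open.
Joint ranges: [-2.76, 2.76], [-0.86, 1.69], [-1.03, 1.26], [-2.2, 2.34], [-1.47, 1.5], [-3.14, 3.14]. Speed limits (rad/s): [2.57, 2.57, 3.14, 3.14, 3.14, 3.14].

## Interface

Orientations are given as a unit quaternion [w, x, y, z].
In Python, from workcell import * gives the robot as it stands.
- The arm moves only by the tool send_rows, never from a script. Its argument "series" is one flat list of numbers, 7 for each row, row after row: the shift along the tool's x, y, z in cm, then the turn, a rotation vector about the tool's x, y, z in degrees, then the opening, from 0 (shut) to 1 (fully open). A call has 1 to 10 rows; each row is the pose to reach, as a shift and turn from the pose commanded when the call began, along the tool's axes at that moment; what a row does not reach only later rows make up. A row lasts 1/12 s, in which the tool goes at most 41.7 mm and 7.16 degrees, less where a joint would pass 70% of its speed; a pose out of reach is approached as far as the arm can. A call with a gripper value outside its range is refused whole. The fingers move at their own pace and stop on an object; "newtons" is the grip in N (left out, the last holds). Time passes only in rows, so rows that repeat a pose let the fingers close. It gives the time, the measured TCP pose, the force and the opening at its end, in the units of the state.
- get_state(): the state, without advancing time (a new reading comes with each control period).
- read_camera(name): name is "scene" or "side" or "wrist"; returns the picture (480x640x3 uint8, blue, green, red); there is no depth.
- camera_info(name): a dict with "K" (3x3 intrinsics, pixels), "xyz" and "attitude" of the camera in the world. Camera axes: x right, y down, z forward; pixel columns grow to the right and rows downward; lengths in m; the calibration is good to about 2 mm. A picture is of the moment at which its call begins: read the wrist's pose just before it. camera_info takes no time and is no camera call; for the wrist camera it gives the pose at the moment of the call.
- hand_in(): hands the job in, once; it reports no verdict.
Trained networks look in the newest picture that a camera, given by its name, has taken for a name from the list of things; names that differ only in an ending like _2 or _b are one class to them, and where a whole thing is asked for, a point or a joint stands for the part that bears it (a point fixed in the world has none). Each returns a list of dicts, best first, with "p" (0 to 1); they miss things now and then, are a little off and sometimes report something else, mostly with a low value. They report only what shows in the picture. A call takes as long as a camera call. They do not tell look-alikes from the thing itself.
- silhouettes(camera, label): "pixels" (480x640 bool, what is visible of it) and "box" ([left, top, width, height] in pixels, round what is visible of it).
The state is a dict: "clock": time; "joint_pos": joint angles; "qvel": joint speeds; "tau": joint torques, N m; "tcp_pos": TCP position; "orientation": TCP orientation; "wrist_force": force on the tool from outside, world axes, zero at the start; "ft_torque": the same for the moment, N m; "finger_gap": finger opening in m.
Only numpy, scipy, OpenCV 4.12 (cv2) and the standard library are available. Lean on these libraries where they do the work, as an engineer would, in place of code of your own. Each camera call takes 0.05 s, during which the arm holds its last target. There are 200 camera calls.

## Task

Make up two sample kits on the lab bench. The tray with two pockets goes to the microscope: put the wide ring in one pocket and the black resin mount, polished face still up, in the other. The tray with three pockets goes to the hardness tester: lay the waisted test bar in its long pocket, and put the small ring and the V-block each in a square pocket of its own; everything must sit flat on the tray floor, and the eyepiece and the copper bush stay where they are, standing.

Things in the scene. Friction and masses are not known exactly. Their poses are not given: they have to be found in the camera images.
- tray_two: Low rectangular plastic tray with two equal square pockets, grey floor and white rim, fixed to the bench. 176 mm long (its x) by 90 mm wide (its y). Floor 4 mm thick; rim and divider stand 10 mm above the bench (6 mm above the floor) and are 4 mm thick. Origin: centre of the underside. Pockets are 82 x 82 mm, centred at x = -43 mm and x = +43 mm, y = 0. May be on the left or the right of the bench, turned up to 0.4 rad.
- tray_three: Low plastic tray with three pockets, grey floor and white rim, fixed to the bench. 126 mm (its x) by 136 mm (its y); floor 4 mm thick, rim and dividers 10 mm above the bench, 4 mm thick. Origin: centre of the underside. One long pocket, 50 mm in x by 128 mm in y, centred at x = -34 mm, y = 0; two squarish pockets, 64 mm in x by 62 mm in y, centred at x = +27 mm, y = -33 mm and y = +33 mm. May be on the left or the right of the bench, turned up to 0.4 rad.
- wide_ring: Wide plain steel ring, lying flat with its bore upright: outer diameter 62 mm, bore 48 mm, 26 mm high, about 0.25 kg. Loose. Origin: centre of the underside; z up.
- small_ring: Small thick-walled plain steel ring, lying flat with its bore upright: outer diameter 40 mm, bore 26 mm, 26 mm high, 0.15 kg. Loose. Origin: centre of the underside; z up.
- mount: Metallographic mount: short solid black resin cylinder, 32 mm diameter, 25 mm high, with a 24 mm round polished steel face let into its top. About 0.05 kg. Loose. Origin: centre of the underside; z up.
- bar: Flat waisted (dog-bone) steel test bar lying on the bench: 96 mm long (its x), 26 mm wide at the two heads (its y), 22 mm high; between the heads a waist 14 mm wide, straight over the middle 28 mm. About 0.33 kg. Loose, any yaw. Origin: centre of the underside; z up.
- vblock: Small steel V-block: 48 mm long (its x, along the V groove), 34 mm wide (its y, flat parallel sides), 28 mm high, groove open to the top. 0.22 kg. Loose, any yaw. Origin: centre of the underside; z up.
- eyepiece: Bystander: a microscope eyepiece standing upright, 58 mm high, all-black upper barrel and top (no metal face), 34 mm in diameter on a 24 mm steel tube with a 32 mm foot flange. Loose; must stay. Origin: centre of the underside; z up.
- bush: Bystander: a flanged copper bush standing upright, 34 mm high, flange 44 mm in diameter and 6 mm thick at the bottom, stem 26 mm. Loose; must stay. Origin: centre of the underside; z up.
Things that resemble listed ones, but are neither listed nor needed, are in the scene too. Leave any turquoise or yellow look-alike of the wide_ring alone. What is shaped like the mount but pink is not meant.

How it is judged:
By the outcome, as a careful person would: the job done as asked, in the order asked, and still so for the second after the job is handed in, with the robot touching nothing.
It also fails if it takes over 125 s, if anything falls off the work surface, if the arm or the gripper's body presses on something with over 40 N, if the wrist force passes 120 N, or if a joint passes its speed limit or range.

## Working session

There is one attempt and no reset: what is moved stays moved. The work goes in short steps, Python scripts to look and compute and a tool call to move; the robot and the scene stay as the last step left them, time stands still between calls to the robot, and variables do not carry over. Pictures are saved under pics/ and viewed, about 12 in all and at most 16, crops included, and the job is handed in when it is done.

Besides the shell and the picture viewer there is one more tool, called after "Request:" by a JSON object that holds its "name" and its "arguments". send_rows: Moves the arm, as the interface text tells. Its arguments: {"type":"object","properties":{"series":{"type":"array"},"newtons":{"type":"number"}},"required":["series"]}

```bash
mkdir -p pics; ls
python3 - <<'E'
from workcell import *
import cv2
s=get_state();print({k:s[k] for k in('clock','tcp_pos','orientation','finger_gap')})
try: print(grip_point_offset)
except Exception as e: print(e)
for c in('scene','side','wrist'):
    i=read_camera(c);cv2.imwrite(f'pics/{c}0.png',i);print(c,camera_info(c))
E
```

```text
pics
{'clock': 0.0, 'tcp_pos': array([ 0.18121353, -0.54515493,  0.23039011]), 'orientation': array([-9.23964100e-04,  9.87160960e-01,  1.59725968e-01, -2.96734365e-05]), 'finger_gap': 0.08538381369464208}
0.0187
scene {'K': array([[500.41191488,   0.        , 324.83990649],
       [  0.        , 500.41191488, 232.59793667],
       [  0.        ,   0.        ,   1.        ]]), 'xyz': array([0.84486605, 0.31567387, 0.81154155]), 'attitude': array([-0.09258611,  0.33914886,  0.90819763, -0.22711874])}
side {'K': array([[478.78276278,   0.        , 325.51889361],
       [  0.        , 478.78276278, 243.18231663],
       [  0.        ,   0.        ,   1.        ]]), 'xyz': array([ 0.44348103, -0.63405937,  0.58174939]), 'attitude': array([-0.42129846,  0.90317689, -0.07691609,  0.02937754])}
wrist {'K': array([[416.52197244,   0.        , 320.90479353],
       [  0.        , 416.52197244, 241.78287966],
       [  0.        ,   0.        ,   1.        ]]), 'xyz': array([ 0.25141   , -0.52145929,  0.37370376]), 'attitude': array([ 0.11657846,  0.80243018, -0.57900701, -0.08524177])}
```

View pics/scene0.png

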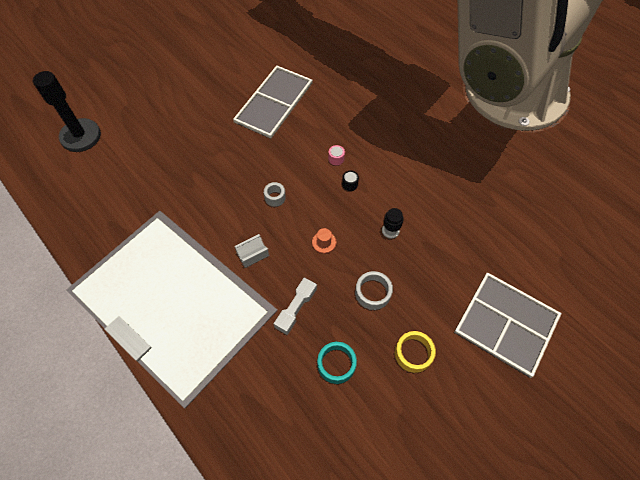

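View pics/side0.png

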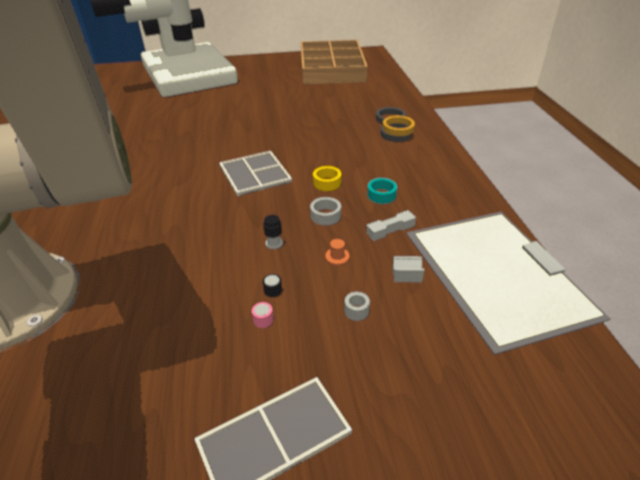

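The scene picture shows: the steel wide ring at (374,290), with turquoise (337,362) and yellow (416,352) look-alikes. The black mount with its steel face is at (350,180), the pink look-alike at (337,155) and the all-black eyepiece at (393,222). The small ring is at (274,194), the V-block at (251,250), the bar at (296,305) and the bush at (324,241). tray_two is at (273,100) and tray_three at (508,323). Next I fit models to the silhouettes from both cameras.

```bash
cat > h.py <<'E'
from workcell import *
import numpy as np, cv2
from scipy.optimize import minimize
from scipy.spatial.transform import Rotation as R
def rot(q): return R.from_quat([q[1],q[2],q[3],q[0]]).as_matrix()
def proj(P,c): 
    p=(P-c['xyz'])@rot(c['attitude'])@c['K'].T
    return p[:,:2]/p[:,2:]
def cyl(d,z0,z1):
    a=np.linspace(0,2*np.pi,48,endpoint=False)
    return np.vstack([np.c_[d/2*np.cos(a),d/2*np.sin(a),0*a+z] for z in(z0,z1)])
def box(l,w,h): return np.array([[x*l/2,y*w/2,z] for x in(-1,1) for y in(-1,1) for z in(0,h)])
M=dict(wide_ring=[cyl(.062,0,.026)],small_ring=[cyl(.04,0,.026)],mount=[cyl(.032,0,.025)],
 bar=[box(.096,.026,.022)],vblock=[box(.048,.034,.028)],tray_two=[box(.176,.09,.01)],tray_three=[box(.126,.136,.01)],
 eyepiece=[np.vstack([cyl(.034,.03,.058),cyl(.032,0,.004)])],bush=[np.vstack([cyl(.044,0,.006),cyl(.026,.006,.034)])])
ROUND={'wide_ring','small_ring','mount','eyepiece','bush'}
S=4
def hullmask(pts,o,n):
    m=np.zeros((n[1],n[0]),np.uint8)
    cv2.fillConvexPoly(m,cv2.convexHull(np.round(((pts-o)*S+S/2-.5)*16).astype(np.int32)),1,shift=4); return m
def back(uv,c,z):
    d=rot(c['attitude'])@np.linalg.solve(c['K'],[*uv,1]); return c['xyz']+d*(z-c['xyz'][2])/d[2]
def fit(name,obs,z=0,fixed=None):
    """obs: list of (camera info, bool mask)"""
    P=M[name][0]+[0,0,z]; T=[]
    for c,m in obs:
        pts=np.argwhere(m)[:,::-1].astype(float)
        crn=np.vstack([pts+d for d in([-.5,-.5],[.5,-.5],[-.5,.5],[.5,.5])])
        o=np.floor(pts.min(0))-25; n=((pts.max(0)+25-o)*S).astype(int)
        T.append((c,o,n,hullmask(cv2.convexHull(crn.astype(np.float32))[:,0],o,n)))
    def cost(q):
        r=R.from_euler('z',q[2]).as_matrix(); t=0
        for c,o,n,h in T:
            g=hullmask(proj(P@r.T+[q[0]/100,q[1]/100,0],c),o,n)
            t+=1-(g&h).sum()/max(1,(g|h).sum())
        return t/len(T)
    c,m=obs[0]; p0=back(np.argwhere(m).mean(0)[::-1],c,z+.012)*100
    best=None
    for y in ([0] if name in ROUND else np.arange(0,np.pi,np.pi/8)):
        s=np.array([[p0[0],p0[1],y]]*4); s[1,0]+=1.5; s[2,1]+=1.5; s[3,2]+=.3
        r=minimize(cost,s[0],method='Nelder-Mead',options=dict(initial_simplex=s,xatol=.005,fatol=1e-4))
        if best is None or r.fun<best.fun: best=r
    return best.x[0]/100,best.x[1]/100,best.x[2],best.fun
E
cat > loc.py <<'E'
from h import *
import pickle
info={c:camera_info(c) for c in('scene','side')}
for n in M:
    ob={}
    for c in info:
        for d in silhouettes(c,n)[:3]:
            b=d['box']; print('  ',n,c,round(d['p'],2),b)
            if c not in ob: ob[c]=(info[c],d['pixels'])
    for k in (['scene'],['side'],['scene','side']):
        if all(c in ob for c in k):
            print(n,k,np.round(fit(n,[ob[c] for c in k]),4))
E
python3 loc.py
```

```text
wide_ring scene 0.84 [354.4, 271.9, 38.7, 38.6]
   wide_ring scene 0.8 [395.7, 331.6, 39.3, 40.4]
   wide_ring scene 0.64 [317.0, 344.2, 41.8, 40.5]
   wide_ring side 0.9 [313.5, 170.1, 26.7, 22.6]
   wide_ring side 0.87 [365.5, 178.0, 29.5, 26.4]
   wide_ring side 0.84 [312.9, 197.7, 25.8, 31.0]
wide_ring ['scene'] [0.5633 0.1362 0.105  0.0261]
wide_ring ['side'] [0.5866 0.2548 0.0507 0.1126]
wide_ring ['scene', 'side'] [0.5633 0.1362 0.1051 0.5131]
   small_ring scene 0.85 [261.2, 184.5, 26.0, 26.3]
   small_ring side 0.58 [343.7, 291.8, 25.1, 32.7]
small_ring ['scene'] [ 0.5708 -0.1267  0.1276  0.0388]
small_ring ['side'] [ 0.5715 -0.1278  0.1285  0.0377]
small_ring ['scene', 'side'] [ 0.5712 -0.1273  0.2204  0.0438]
   mount scene 0.54 [234.5, 239.8, 36.1, 26.8]
   mount scene 0.52 [327.8, 142.6, 17.5, 20.7]
   mount scene 0.51 [341.4, 171.5, 15.1, 17.0]
   mount side 0.68 [264.0, 274.4, 16.6, 22.9]
mount ['scene'] [ 0.6818 -0.059  -0.0288  0.5115]
mount ['side'] [ 0.4413 -0.0571  0.1622  0.0301]
mount ['scene', 'side'] [ 0.6818 -0.059  -0.0288  0.7558]
   bar scene 0.82 [271.7, 
[... 960 characters left out ...]
.0334]
tray_three ['side'] [0.4308 0.3204 0.2695 0.0338]
tray_three ['scene', 'side'] [0.4303 0.3222 0.2818 0.0403]
   eyepiece scene 0.67 [353.6, 272.6, 38.0, 37.4]
   eyepiece scene 0.59 [379.6, 209.9, 19.9, 27.1]
   eyepiece side 0.79 [263.9, 217.4, 18.8, 29.7]
   eyepiece side 0.71 [263.3, 276.2, 18.4, 21.8]
eyepiece ['scene'] [0.5656 0.1481 0.0463 0.5236]
eyepiece ['side'] [0.4536 0.0647 0.7366 0.067 ]
eyepiece ['scene', 'side'] [0.5656 0.1481 0.0463 0.7618]
   bush scene 0.76 [312.5, 228.4, 22.0, 28.0]
   bush side 0.65 [326.0, 238.7, 23.9, 27.9]
bush ['scene'] [0.5637 0.007  0.1114 0.0384]
bush ['side'] [0.5638 0.0065 0.2138 0.056 ]
bush ['scene', 'side'] [0.5636 0.0067 0.0971 0.0506]
```

```bash
cat > ov.py <<'E'
from h import *
G=dict(wide_ring=(.5633,.1362,0),small_ring=(.5712,-.1273,0),mount=(.4413,-.0571,0),bar=(.6809,.0684,.334),vblock=(.6753,-.0598,-.12),
 tray_two=(.4226,-.3172,.358),tray_three=(.4303,.3222,.28))
PK=dict(tray_two=[(-.043,0,.082,.082),(.043,0,.082,.082)],tray_three=[(-.034,0,.05,.128),(.027,-.033,.064,.062),(.027,.033,.064,.062)])
def draw(i,c,k=2,off=(0,0)):
    for n,(x,y,a) in G.items():
        r=R.from_euler('z',a).as_matrix()
        D=[(M[n][0],0)]+[(np.array([[u+sx*w/2,v+sy*h/2,.004] for sx,sy in((-1,-1),(1,-1),(1,1),(-1,1))]),0) for u,v,w,h in PK.get(n,[])]
        for P,_ in D:
            q=(proj(P@r.T+[x,y,0],c)-off)*k
            cv2.polylines(i,[cv2.convexHull(q.astype(np.float32)).astype(np.int32)],True,(0,255,0),1)
if __name__=='__main__':
    c=camera_info('scene'); i=cv2.imread('pics/scene0.png')[60:380,225:570]
    i=cv2.resize(i,None,fx=1.8,fy=1.8,interpolation=cv2.INTER_CUBIC)
    draw(i,c,1.8,(225,60)); cv2.imwrite('pics/ov0.png',i)
E
python3 ov.py
```

```text
(no output)
```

View pics/ov0.png

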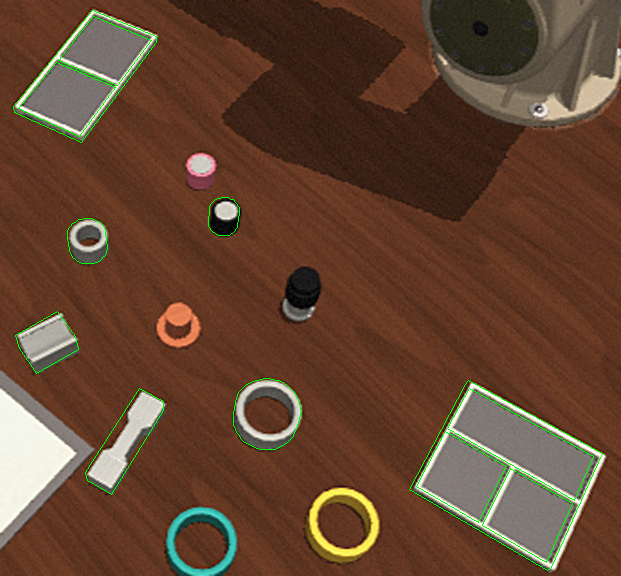

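Everything matches. The candidates in the crop are the black mount with a steel face at (225,215), which is the one meant; the pink one at (200,170), excluded; and the eyepiece at (303,285), all black, a bystander. The grey steel ring at (267,413) is the wide ring, and the turquoise and yellow ones are excluded. The tray_three long pocket is on the robot side.

```bash
cat > plan.py <<'E'
# usage: plan.py x y z phi_deg [x y z phi ...]  -> each pose as shift (cm) / turn (deg) from the current pose
import sys; from h import *
s=get_state(); T=rot(s['orientation']); p=np.array(s['tcp_pos'])
print('t %.2f'%s['clock'],'tcp',np.round(p,4),'phi %.1f'%np.degrees(np.arctan2(T[1,0],T[0,0])),'gap %.4f'%s['finger_gap'],'F',np.round(s['wrist_force'],1),'q',np.round(s['joint_pos'],2))
a=list(map(float,sys.argv[1:]))
for i in range(0,len(a),4):
    f=np.radians(a[i+3]); D=np.array([[np.cos(f),np.sin(f),0],[np.sin(f),-np.cos(f),0],[0,0,-1]])
    print(a[i:i+4],'shift',np.round(T.T@(np.array(a[i:i+3])-p)*100,2),'turn',np.round(np.degrees(R.from_matrix(T.T@D).as_rotvec()),2))
E
python3 plan.py .5633 .1362 .15 34.4 .5633 .1362 .010 34.4
python3 -c "
from h import *
c=camera_info('scene')
for n,u,z in(('pink',(337,155),.012),('yellow',(416,352),.012)):print(n,back(u,c,z))"
```

```text
t 1.05 tcp [ 0.1813 -0.5457  0.2314] phi 18.4 gap 0.0858 F [ 0.4 -0.6 -0.3] q [-1.39  0.31  0.05  1.3  -0.    1.43]
[0.5633, 0.1362, 0.15, 34.4] shift [ 57.75 -52.67   8.13] turn [ 1.000e-02  0.000e+00 -1.602e+01]
[0.5633, 0.1362, 0.01, 34.4] shift [ 57.76 -52.67  22.13] turn [ 1.000e-02  0.000e+00 -1.602e+01]
pink [ 0.4185904 -0.1181616  0.012    ]
yellow [0.58462096 0.25856432 0.012     ]
```

Request:
{"name": "send_rows", "arguments": {"series": [57.76, -52.67, 8.1, 0, 0, -16, 1, 57.76, -52.67, 8.1, 0, 0, -16, 1, 57.76, -52.67, 8.1, 0, 0, -16, 1, 57.76, -52.67, 8.1, 0, 0, -16, 1, 57.76, -52.67, 8.1, 0, 0, -16, 1, 57.76, -52.67, 8.1, 0, 0, -16, 1, 57.76, -52.67, 8.1, 0, 0, -16, 1, 57.76, -52.67, 8.1, 0, 0, -16, 1, 57.76, -52.67, 8.1, 0, 0, -16, 1, 57.76, -52.67, 8.1, 0, 0, -16, 1], "newtons": 40}}

```text
clock: 1.88
tcp_pos: [0.3845, -0.1824, 0.1885]
orientation: [0.0, 0.955, 0.295, 0.0]
wrist_force: [0.9, -0.6, -0.2]
finger_gap: 0.0852
```

```bash
python3 plan.py .5633 .1362 .15 34.4 .5633 .1362 .010 34.4
```

```text
t 1.88 tcp [ 0.3845 -0.1824  0.1885] phi 34.4 gap 0.0852 F [ 0.9 -0.6 -0.2] q [-0.63  0.04 -0.39  1.14 -0.    1.91]
[0.5633, 0.1362, 0.15, 34.4] shift [ 32.74 -16.21   3.85] turn [ 0.06 -0.02 -0.05]
[0.5633, 0.1362, 0.01, 34.4] shift [ 32.73 -16.23  17.85] turn [ 0.06 -0.02 -0.05]
```

Request:
{"name": "send_rows", "arguments": {"series": [32.74, -16.2, 5, 0, 0, 0, 1, 32.74, -16.2, 5, 0, 0, 0, 1, 32.74, -16.2, 5, 0, 0, 0, 1, 32.74, -16.2, 5, 0, 0, 0, 1, 32.74, -16.2, 5, 0, 0, 0, 1, 32.74, -16.2, 5, 0, 0, 0, 1, 32.74, -16.2, 5, 0, 0, 0, 1, 32.74, -16.2, 5, 0, 0, 0, 1, 32.74, -16.2, 5, 0, 0, 0, 1, 32.74, -16.2, 5, 0, 0, 0, 1]}}

```text
clock: 2.72
tcp_pos: [0.5649, 0.1397, 0.137]
orientation: [-0.001, 0.954, 0.298, 0.001]
wrist_force: [0.3, -0.8, -0.3]
finger_gap: 0.0852
```

```bash
python3 plan.py .5633 .1362 .010 34.4; python3 -c "
from h import *
read_camera('wrist');c=camera_info('wrist')
for d in silhouettes('wrist','wide_ring')[:3]:
    print(d['p'],d['box'],np.round(fit('wide_ring',[(c,d['pixels'])]),4))"; python3 plan.py
```

```text
t 2.72 tcp [0.5649 0.1397 0.137 ] phi 34.7 gap 0.0852 F [ 0.3 -0.8 -0.3] q [ 0.1   0.37 -0.11  1.09  0.    2.64]
[0.5633, 0.1362, 0.01, 34.4] shift [-0.36  0.21 12.69] turn [-0.05 -0.12  0.3 ]
0.95 [327.3, 0.1, 113.7, 68.1] [ 0.6937  0.1857 -0.3851  0.3177]
0.7 [276.0, 185.3, 98.3, 98.1] [0.5643 0.1355 0.0871 0.0154]
0.66 [435.1, 298.8, 65.6, 41.8] [ 0.5843  0.0339 -0.5144  0.6536]
t 2.82 tcp [0.5625 0.1358 0.1375] phi 34.5 gap 0.0854 F [-0.6 -0.6 -0.1] q [ 0.1   0.36 -0.11  1.09 -0.    2.64]
```

Request:
{"name": "send_rows", "arguments": {"series": [0.1, 0.1, 4, 0, 0, 0, 1, 0.1, 0.1, 8, 0, 0, 0, 1, 0.1, 0.1, 11, 0, 0, 0, 1, 0.1, 0.1, 12.7, 0, 0, 0, 1, 0.1, 0.1, 12.7, 0, 0, 0, 1, 0.1, 0.1, 12.7, 0, 0, 0, 0.5, 0.1, 0.1, 12.7, 0, 0, 0, 0.5, 0.1, 0.1, 12.7, 0, 0, 0, 0.5, 0.1, 0.1, 12.7, 0, 0, 0, 0.5, 0.1, 0.1, 12.7, 0, 0, 0, 0.5]}}

```text
clock: 3.65
tcp_pos: [0.5657, 0.1339, 0.0137]
orientation: [0.001, 0.955, 0.295, 0.002]
wrist_force: [-0.8, -1.4, 7.6]
finger_gap: 0.0588
```

Request:
{"name": "send_rows", "arguments": {"series": [0, 0, 0, 0, 0, 0, 0.4, 0, 0, 0, 0, 0, 0, 0.4, 0, 0, 0, 0, 0, 0, 0.4]}}

```text
clock: 3.9
tcp_pos: [0.5657, 0.1339, 0.0137]
orientation: [0.001, 0.955, 0.295, 0.002]
wrist_force: [-0.8, -1.8, 6.2]
finger_gap: 0.0589
```

```bash
python3 plan.py .4629 -.3021 .10 34.4
```

```text
t 3.90 tcp [0.5657 0.1339 0.0137] phi 34.4 gap 0.0589 F [-0.8 -1.8  6.2] q [ 0.09  0.48 -0.28  0.81 -0.    2.64]
[0.4629, -0.3021, 0.1, 34.4] shift [-33.07  30.21  -8.66] turn [ 0.15 -0.17 -0.04]
```

```bash
python3 -c "
from h import *
a=read_camera('side')[140:300,240:440];b=read_camera('scene')[220:380,290:490]
cv2.imwrite('pics/g1.png',np.hstack([cv2.resize(x,(400,320),interpolation=2) for x in(a,b)]))"
```

```text
(no output)
```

View pics/g1.png

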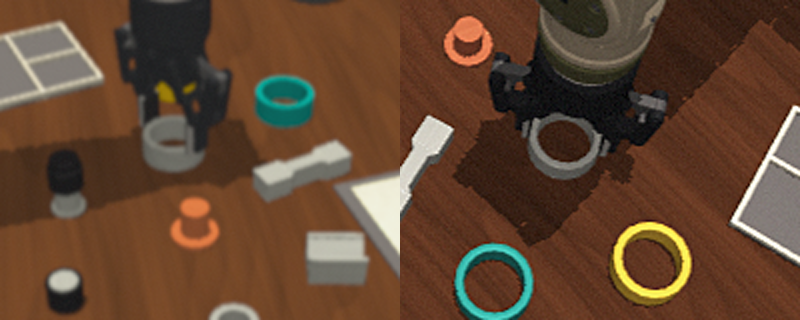

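The ring sits between the two fingers, at about (172,140) in the left half and (565,145) in the right half. Next: lift and check.

Request:
{"name": "send_rows", "arguments": {"series": [0, 0, -3, 0, 0, 0, 0.4, 0, 0, -6, 0, 0, 0, 0.4, 0, 0, -9, 0, 0, 0, 0.4, 0, 0, -9, 0, 0, 0, 0.4, 0, 0, -9, 0, 0, 0, 0.4]}}

```text
clock: 4.42
tcp_pos: [0.5659, 0.1344, 0.1039]
orientation: [0.001, 0.955, 0.296, 0.003]
wrist_force: [0.2, 0.4, -3.2]
finger_gap: 0.0591
```

```bash
python3 plan.py .4629 -.3021 .10 34.4
```

```text
t 4.42 tcp [0.5659 0.1344 0.1039] phi 34.4 gap 0.0591 F [ 0.2  0.4 -3.2] q [ 0.1   0.39 -0.17  1.01 -0.    2.64]
[0.4629, -0.3021, 0.1, 34.4] shift [-33.15  30.2    0.32] turn [ 0.16 -0.27 -0.02]
```

Request:
{"name": "send_rows", "arguments": {"series": [-33.15, 30.2, 0.3, 0, 0, 0, 0.4, -33.15, 30.2, 0.3, 0, 0, 0, 0.4, -33.15, 30.2, 0.3, 0, 0, 0, 0.4, -33.15, 30.2, 0.3, 0, 0, 0, 0.4, -33.15, 30.2, 0.3, 0, 0, 0, 0.4, -33.15, 30.2, 0.3, 0, 0, 0, 0.4, -33.15, 30.2, 0.3, 0, 0, 0, 0.4, -33.15, 30.2, 0.3, 0, 0, 0, 0.4, -33.15, 30.2, 0.3, 0, 0, 0, 0.4, -33.15, 30.2, 0.3, 0, 0, 0, 0.4]}}

```text
clock: 5.25
tcp_pos: [0.4664, -0.2724, 0.0971]
orientation: [-0.001, 0.955, 0.296, -0.001]
wrist_force: [1.7, -1.3, -2.1]
finger_gap: 0.0591
```

Request:
{"name": "send_rows", "arguments": {"series": [0, 0, 0, 0, 0, 0, 0.4, 0, 0, 0, 0, 0, 0, 0.4]}}

```text
clock: 5.42
tcp_pos: [0.4667, -0.2732, 0.097]
orientation: [-0.001, 0.956, 0.293, -0.001]
wrist_force: [0.0, 0.5, -2.3]
finger_gap: 0.0589
```

```bash
python3 plan.py .4629 -.3021 .018 34.4
```

```text
t 5.42 tcp [ 0.4667 -0.2732  0.097 ] phi 34.1 gap 0.0589 F [ 0.   0.5 -2.3] q [-0.68  0.33 -0.28  0.97  0.    1.87]
[0.4629, -0.3021, 0.018, 34.4] shift [-1.93  2.2   7.9 ] turn [-0.12  0.03 -0.3 ]
```

Request:
{"name": "send_rows", "arguments": {"series": [-1.9, 2.2, 0, 0, 0, 0, 0.4, -1.9, 2.2, 2.5, 0, 0, 0, 0.4, -1.9, 2.2, 5, 0, 0, 0, 0.4, -1.9, 2.2, 6.5, 0, 0, 0, 0.4, -1.9, 2.2, 7, 0, 0, 0, 0.4, -1.9, 2.2, 7, 0, 0, 0, 0.4]}}

```text
clock: 5.92
tcp_pos: [0.4636, -0.2976, 0.0263]
orientation: [-0.002, 0.955, 0.296, -0.001]
wrist_force: [0.1, 0.3, -2.1]
finger_gap: 0.0594
```

```bash
python3 plan.py .4629 -.3021 .018 34.4
```

```text
t 5.92 tcp [ 0.4636 -0.2976  0.0263] phi 34.5 gap 0.0594 F [ 0.1  0.3 -2.1] q [-0.72  0.42 -0.34  0.82  0.    1.82]
[0.4629, -0.3021, 0.018, 34.4] shift [-0.31  0.34  0.83] turn [-0.3   0.07  0.07]
```

Request:
{"name": "send_rows", "arguments": {"series": [-0.2, 0.2, 0.3, 0, 0, 0, 0.4, -0.2, 0.2, 0.5, 0, 0, 0, 0.4, -0.2, 0.2, 0.7, 0, 0, 0, 0.4, -0.2, 0.2, 0.7, 0, 0, 0, 0.4]}}

```text
clock: 6.25
tcp_pos: [0.4649, -0.3032, 0.0221]
orientation: [0.001, 0.955, 0.296, 0.0]
wrist_force: [-0.3, 0.1, -2.6]
finger_gap: 0.0592
```

```bash
python3 plan.py .4629 -.3021 .018 34.4
```

```text
t 6.25 tcp [ 0.4649 -0.3032  0.0221] phi 34.4 gap 0.0592 F [-0.3  0.1 -2.6] q [-0.72  0.43 -0.34  0.81 -0.    1.82]
[0.4629, -0.3021, 0.018, 34.4] shift [-0.1  -0.2   0.41] turn [ 0.07 -0.01 -0.01]
```

Request:
{"name": "send_rows", "arguments": {"series": [0, 0, 0.15, 0, 0, 0, 0.4, 0, 0, 0.3, 0, 0, 0, 0.4, 0, 0, 0.3, 0, 0, 0, 0.4]}}

```text
clock: 6.5
tcp_pos: [0.4644, -0.303, 0.0185]
orientation: [0.0, 0.955, 0.295, 0.0]
wrist_force: [-0.2, -0.1, -1.6]
finger_gap: 0.0592
```

Request:
{"name": "send_rows", "arguments": {"series": [0, 0, 0.15, 0, 0, 0, 0.4, 0, 0, 0.2, 0, 0, 0, 0.4, 0, 0, 0.2, 0, 0, 0, 0.4]}}

```text
clock: 6.75
tcp_pos: [0.4646, -0.3032, 0.0177]
orientation: [0.0, 0.955, 0.296, 0.0]
wrist_force: [-2.7, 1.7, 6.7]
finger_gap: 0.059
```

Request:
{"name": "send_rows", "arguments": {"series": [0, 0, 0, 0, 0, 0, 0.85, 0, 0, 0, 0, 0, 0, 0.85, 0, 0, 0, 0, 0, 0, 0.85, 0, 0, -3, 0, 0, 0, 0.85, 0, 0, -6, 0, 0, 0, 0.85, 0, 0, -9, 0, 0, 0, 0.85, 0, 0, -9, 0, 0, 0, 0.85]}}

```text
clock: 7.33
tcp_pos: [0.4675, -0.3056, 0.1126]
orientation: [0.004, 0.955, 0.296, 0.003]
wrist_force: [0.2, -0.7, 0.7]
finger_gap: 0.0728
```

```bash
python3 plan.py .4413 -.0571 .10 34.4;  python3 -c "
from h import *
cv2.imwrite('pics/w2.png',read_camera('wrist'));c=camera_info('wrist')
for d in silhouettes('wrist','wide_ring')[:3]:
    print(d['p'],d['box'],np.round(fit('wide_ring',[(c,d['pixels'])],z=.004),4))
for d in silhouettes('wrist','tray_two')[:3]:
    print(d['p'],d['box'],np.round(fit('tray_two',[(c,d['pixels'])]),4))"
```

```text
t 7.33 tcp [ 0.4675 -0.3056  0.1126] phi 34.4 gap 0.0728 F [ 0.2 -0.7  0.7] q [-0.72  0.34 -0.22  1.   -0.    1.82]
[0.4413, -0.0571, 0.1, 34.4] shift [ 11.87 -22.     1.07] turn [ 0.55 -0.14 -0.01]
0.92 [258.7, 191.7, 108.7, 104.9] [ 0.466  -0.3003  0.167   0.0445]
0.71 [208.6, 155.7, 194.3, 273.2] [ 0.424  -0.315   3.5057  0.01  ]
```

Request:
{"name": "send_rows", "arguments": {"series": [11.9, -22, 1, 0, 0, 0, 0.85, 11.9, -22, 1, 0, 0, 0, 0.85, 11.9, -22, 1, 0, 0, 0, 0.85, 11.9, -22, 1, 0, 0, 0, 0.85, 11.9, -22, 1, 0, 0, 0, 0.85, 11.9, -22, 1, 0, 0, 0, 0.85, 11.9, -22, 1, 0, 0, 0, 0.85, 11.9, -22, 1, 0, 0, 0, 0.85, 11.9, -22, 1, 0, 0, 0, 0.85]}}

```text
clock: 8.23
tcp_pos: [0.438, -0.0539, 0.0956]
orientation: [-0.0, 0.955, 0.296, -0.001]
wrist_force: [-0.1, -0.1, -0.3]
finger_gap: 0.0727
```

```bash
python3 plan.py .4413 -.0571 .0115 34.4;  python3 -c "
from h import *
cv2.imwrite('pics/w3.png',read_camera('wrist'));c=camera_info('wrist')
for d in silhouettes('wrist','mount')[:3]:
    print(d['p'],d['box'],np.round(fit('mount',[(c,d['pixels'])]),4))"; python3 plan.py .4413 -.0571 .0115 34.4
```

```text
t 8.23 tcp [ 0.438  -0.0539  0.0956] phi 34.5 gap 0.0727 F [-0.1 -0.1 -0.3] q [-0.3   0.15 -0.51  0.91 -0.    2.24]
[0.4413, -0.0571, 0.0115, 34.4] shift [0.11 0.45 8.41] turn [-0.05  0.07  0.05]
0.95 [299.0, 217.2, 58.9, 63.2] [ 0.444  -0.0554  0.1203  0.0273]
0.73 [367.7, 296.2, 56.2, 64.3] [ 0.4234 -0.118   0.3861  0.0472]
t 8.33 tcp [ 0.4385 -0.0552  0.096 ] phi 34.3 gap 0.0727 F [-0.6 -0.   0.7] q [-0.31  0.15 -0.51  0.91 -0.    2.24]
[0.4413, -0.0571, 0.0115, 34.4] shift [0.13 0.31 8.45] turn [-0.01  0.03 -0.1 ]
```

View pics/w3.png

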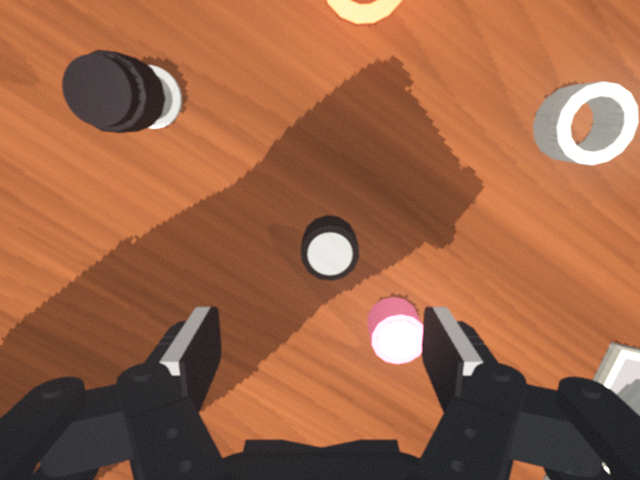

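The black mount with its steel face is at (330,250), and the pink one is clear of the finger paths at (398,335).

Request:
{"name": "send_rows", "arguments": {"series": [0.3, 0.3, 3, 0, 0, 0, 0.85, 0.3, 0.3, 6, 0, 0, 0, 0.85, 0.3, 0.3, 7.8, 0, 0, 0, 0.85, 0.3, 0.3, 8.4, 0, 0, 0, 0.85, 0.3, 0.3, 8.4, 0, 0, 0, 0.2, 0.3, 0.3, 8.4, 0, 0, 0, 0.2, 0.3, 0.3, 8.4, 0, 0, 0, 0.2, 0.3, 0.3, 8.4, 0, 0, 0, 0.2, 0.3, 0.3, 8.4, 0, 0, 0, 0.2, 0.3, 0.3, 8.4, 0, 0, 0, 0.2], "newtons": 30}}

```text
clock: 9.17
tcp_pos: [0.444, -0.0558, 0.0139]
orientation: [0.001, 0.955, 0.295, 0.001]
wrist_force: [-1.5, -2.3, 6.2]
finger_gap: 0.0305
```

Request:
{"name": "send_rows", "arguments": {"series": [0, 0, 0, 0, 0, 0, 0.2, 0, 0, 0, 0, 0, 0, 0.2, 0, 0, -3, 0, 0, 0, 0.2, 0, 0, -6, 0, 0, 0, 0.2, 0, 0, -9, 0, 0, 0, 0.2, 0, 0, -9, 0, 0, 0, 0.2]}}

```text
clock: 9.67
tcp_pos: [0.4462, -0.0558, 0.1081]
orientation: [0.003, 0.955, 0.296, 0.004]
wrist_force: [1.8, -1.1, -1.3]
finger_gap: 0.0303
```

```bash
python3 plan.py .3834 -.3309 .10 34.4
```

```text
t 9.67 tcp [ 0.4462 -0.0558  0.1081] phi 34.4 gap 0.0303 F [ 1.8 -1.1 -1.3] q [-0.3   0.15 -0.49  0.93  0.    2.24]
[0.3834, -0.3309, 0.1, 34.4] shift [-20.73  19.14   0.82] turn [ 0.41 -0.34  0.01]
```

Request:
{"name": "send_rows", "arguments": {"series": [-20.7, 19.1, 0.8, 0, 0, 0, 0.2, -20.7, 19.1, 0.8, 0, 0, 0, 0.2, -20.7, 19.1, 0.8, 0, 0, 0, 0.2, -20.7, 19.1, 0.8, 0, 0, 0, 0.2, -20.7, 19.1, 0.8, 0, 0, 0, 0.2, -20.7, 19.1, 0.8, 0, 0, 0, 0.2, -20.7, 19.1, 0.8, 0, 0, 0, 0.2, -20.7, 19.1, 0.8, 0, 0, 0, 0.2, -20.7, 19.1, 0.8, 0, 0, 0, 0.2, -20.7, 19.1, 0.8, 0, 0, 0, 0.2]}}

```text
clock: 10.5
tcp_pos: [0.3792, -0.3287, 0.0941]
orientation: [-0.001, 0.955, 0.295, -0.0]
wrist_force: [0.2, 0.6, -1.9]
finger_gap: 0.0303
```

Request:
{"name": "send_rows", "arguments": {"series": [0, 0, 0, 0, 0, 0, 0.2, 0, 0, 0, 0, 0, 0, 0.2]}}

```text
clock: 10.67
tcp_pos: [0.3799, -0.328, 0.0945]
orientation: [-0.0, 0.955, 0.296, -0.0]
wrist_force: [0.4, 0.3, -0.6]
finger_gap: 0.0305
```

```bash
python3 plan.py .3834 -.3309 .018 34.4
```

```text
t 10.67 tcp [ 0.3799 -0.328   0.0945] phi 34.5 gap 0.0305 F [ 0.4  0.3 -0.6] q [-0.87  0.26 -0.38  0.93  0.    1.67]
[0.3834, -0.3309, 0.018, 34.4] shift [0.13 0.45 7.65] turn [-0.04 -0.01  0.09]
```

Request:
{"name": "send_rows", "arguments": {"series": [0.1, 0.4, 3, 0, 0, 0, 0.2, 0.1, 0.4, 5.5, 0, 0, 0, 0.2, 0.1, 0.4, 7, 0, 0, 0, 0.2, 0.1, 0.4, 7.3, 0, 0, 0, 0.2, 0.1, 0.4, 7.3, 0, 0, 0, 0.2]}}

```text
clock: 11.08
tcp_pos: [0.3824, -0.3305, 0.0207]
orientation: [-0.001, 0.955, 0.296, -0.0]
wrist_force: [-1.0, -0.0, 0.4]
finger_gap: 0.0302
```

Request:
{"name": "send_rows", "arguments": {"series": [0, 0, 0.15, 0, 0, 0, 0.2, 0, 0, 0.3, 0, 0, 0, 0.2, 0, 0, 0.3, 0, 0, 0, 0.2]}}

```text
clock: 11.33
tcp_pos: [0.3834, -0.3328, 0.0195]
orientation: [0.001, 0.955, 0.296, 0.0]
wrist_force: [-0.3, -0.1, -0.4]
finger_gap: 0.0305
```

Request:
{"name": "send_rows", "arguments": {"series": [0, 0, 0.1, 0, 0, 0, 0.2, 0, 0, 0.2, 0, 0, 0, 0.2, 0, 0, 0.2, 0, 0, 0, 0.2]}}

```text
clock: 11.58
tcp_pos: [0.3832, -0.3329, 0.0179]
orientation: [0.001, 0.955, 0.295, 0.0]
wrist_force: [-1.4, 1.1, 7.9]
finger_gap: 0.0304
```

Request:
{"name": "send_rows", "arguments": {"series": [0, 0, 0, 0, 0, 0, 0.6, 0, 0, 0, 0, 0, 0, 0.6, 0, 0, 0, 0, 0, 0, 0.6, 0, 0, 0, 0, 0, 0, 0.6, 0, 0, -3, 0, 0, 0, 0.6, 0, 0, -6, 0, 0, 0, 0.6, 0, 0, -10, 0, 0, 0, 0.6, 0, 0, -10, 0, 0, 0, 0.6, 0, 0, -10, 0, 0, 0, 0.6]}}

```text
clock: 12.33
tcp_pos: [0.3842, -0.334, 0.119]
orientation: [0.003, 0.955, 0.296, 0.001]
wrist_force: [-0.7, -0.6, 0.2]
finger_gap: 0.0513
```

```bash
python3 -c "
from h import *
a=read_camera('wrist');cv2.imwrite('pics/w4.png',a[100:,100:540]);c=camera_info('wrist')
for n in('mount','wide_ring'):
  for d in silhouettes('wrist',n)[:1]:
    print(d['p'],d['box'],np.round(fit(n,[(c,d['pixels'])],z=.004),4))"; python3 plan.py .6809 .0684 .12 19.1
```

```text
0.79 [291.7, 216.5, 54.9, 60.2] [ 0.3824 -0.3304  0.1205  0.0347]
t 12.48 tcp [ 0.3821 -0.3315  0.1153] phi 34.4 gap 0.0511 F [-0.3  0.4  0.1] q [-0.87  0.25 -0.33  0.99 -0.    1.67]
[0.6809, 0.0684, 0.12, 19.1] shift [ 47.24 -16.13  -0.44] turn [-0.11  0.03 15.28]
```

View pics/w4.png

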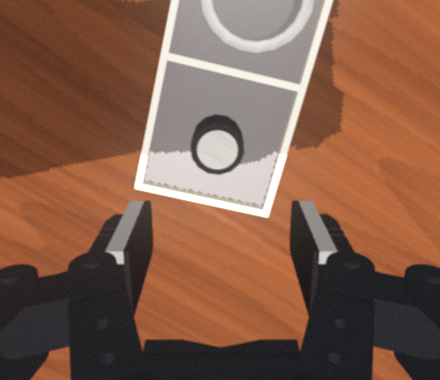

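The mount, at (217,145), stands face up in its pocket. The wide ring, at (258,15), is in the other. Now the bar.

Request:
{"name": "send_rows", "arguments": {"series": [47.2, -16.1, -0.5, 0, 0, 15.3, 0.7, 47.2, -16.1, -0.5, 0, 0, 15.3, 0.7, 47.2, -16.1, -0.5, 0, 0, 15.3, 0.7, 47.2, -16.1, -0.5, 0, 0, 15.3, 0.7, 47.2, -16.1, -0.5, 0, 0, 15.3, 0.7, 47.2, -16.1, -0.5, 0, 0, 15.3, 0.7, 47.2, -16.1, -0.5, 0, 0, 15.3, 0.7, 47.2, -16.1, -0.5, 0, 0, 15.3, 0.7, 47.2, -16.1, -0.5, 0, 0, 15.3, 0.7, 47.2, -16.1, -0.5, 0, 0, 15.3, 0.7]}}

```text
clock: 13.32
tcp_pos: [0.6261, -0.0043, 0.1183]
orientation: [-0.0, 0.986, 0.166, -0.002]
wrist_force: [-0.8, -0.5, 0.7]
finger_gap: 0.0597
```

```bash
python3 plan.py .6809 .0684 .10 19.1
```

```text
t 13.32 tcp [ 0.6261 -0.0043  0.1183] phi 19.1 gap 0.0597 F [-0.8 -0.5  0.7] q [-0.13  0.47 -0.01  1.1  -0.    2.67]
[0.6809, 0.0684, 0.1, 19.1] shift [ 7.56 -5.07  1.82] turn [-0.08  0.19 -0.02]
```

Request:
{"name": "send_rows", "arguments": {"series": [7.6, -5.1, 1.8, 0, 0, 0, 0.7, 7.6, -5.1, 1.8, 0, 0, 0, 0.7, 7.6, -5.1, 1.8, 0, 0, 0, 0.7, 7.6, -5.1, 1.8, 0, 0, 0, 0.7, 7.6, -5.1, 1.8, 0, 0, 0, 0.7]}}

```text
clock: 13.73
tcp_pos: [0.6802, 0.067, 0.1001]
orientation: [-0.0, 0.986, 0.166, -0.002]
wrist_force: [-0.2, 0.1, 1.6]
finger_gap: 0.0598
```

```bash
python3 -c "
from h import *
a=read_camera('wrist');c=camera_info('wrist')
for n in('bar',):
  for d in silhouettes('wrist',n)[:2]:
    print(d['p'],d['box'],np.round(fit(n,[(c,d['pixels'])]),4))"; python3 plan.py .6809 .0684 .011 19.1
```

```text
0.8 [293.5, 157.1, 49.0, 170.9] [0.6833 0.0706 3.4713 0.0417]
t 13.83 tcp [0.6804 0.0655 0.1017] phi 19.0 gap 0.0595 F [-0.2  0.3  0.3] q [-0.02  0.58  0.14  1.13 -0.    2.79]
[0.6809, 0.0684, 0.011, 19.1] shift [ 0.16 -0.25  9.07] turn [-0.02  0.13 -0.08]
```

Request:
{"name": "send_rows", "arguments": {"series": [0.3, -0.3, 3, 0, 0, 0, 0.7, 0.3, -0.3, 6, 0, 0, 0, 0.7, 0.3, -0.3, 8.5, 0, 0, 0, 0.7, 0.3, -0.3, 9.2, 0, 0, 0, 0.7, 0.3, -0.3, 9.2, 0, 0, 0, 0, 0.3, -0.3, 9.2, 0, 0, 0, 0, 0.3, -0.3, 9.2, 0, 0, 0, 0, 0.3, -0.3, 9.2, 0, 0, 0, 0, 0.3, -0.3, 9.2, 0, 0, 0, 0, 0.3, -0.3, 9.2, 0, 0, 0, 0], "newtons": 50}}

```text
clock: 14.67
tcp_pos: [0.6853, 0.0701, 0.0134]
orientation: [0.001, 0.986, 0.166, 0.002]
wrist_force: [-0.7, -1.6, 6.3]
finger_gap: 0.0124
```

Request:
{"name": "send_rows", "arguments": {"series": [0, 0, 0, 0, 0, 0, 0, 0, 0, 0, 0, 0, 0, 0, 0, 0, 0, 0, 0, 0, 0]}}

```text
clock: 14.92
tcp_pos: [0.6852, 0.0701, 0.0134]
orientation: [0.001, 0.986, 0.166, 0.002]
wrist_force: [-0.4, -1.8, 6.3]
finger_gap: 0.0123
```

Request:
{"name": "send_rows", "arguments": {"series": [0, 0, -3, 0, 0, 0, 0, 0, 0, -6, 0, 0, 0, 0, 0, 0, -9, 0, 0, 0, 0, 0, 0, -9, 0, 0, 0, 0, 0, 0, -9, 0, 0, 0, 0]}}

```text
clock: 15.33
tcp_pos: [0.6853, 0.0706, 0.1032]
orientation: [0.001, 0.986, 0.166, 0.003]
wrist_force: [-0.2, 1.1, -4.4]
finger_gap: 0.0123
```

```bash
python3 plan.py .3976 .3128 .10 106.2
```

```text
t 15.33 tcp [0.6853 0.0706 0.1032] phi 19.1 gap 0.0123 F [-0.2  1.1 -4.4] q [-0.01  0.59  0.15  1.13 -0.    2.79]
[0.3976, 0.3128, 0.1, 106.2] shift [-19.26 -32.3    0.16] turn [  0.3   -0.14 -87.11]
```

Request:
{"name": "send_rows", "arguments": {"series": [-19.3, -32.3, 0, 0, 0, -87, 0, -19.3, -32.3, 0, 0, 0, -87, 0, -19.3, -32.3, 0, 0, 0, -87, 0, -19.3, -32.3, 0, 0, 0, -87, 0, -19.3, -32.3, 0, 0, 0, -87, 0, -19.3, -32.3, 0, 0, 0, -87, 0, -19.3, -32.3, 0, 0, 0, -87, 0, -19.3, -32.3, 0, 0, 0, -87, 0, -19.3, -32.3, 0, 0, 0, -87, 0, -19.3, -32.3, 0, 0, 0, -87, 0]}}

```text
clock: 16.17
tcp_pos: [0.3871, 0.3149, 0.0982]
orientation: [-0.003, 0.698, 0.716, -0.003]
wrist_force: [0.0, -1.4, -4.2]
finger_gap: 0.0127
```

```bash
python3 plan.py .3976 .3128 .10 106.2
```

```text
t 16.17 tcp [0.3871 0.3149 0.0982] phi 91.5 gap 0.0127 F [ 0.  -1.4 -4.2] q [ 0.52  0.26 -0.37  0.95  0.    2.07]
[0.3976, 0.3128, 0.1, 106.2] shift [-0.24  1.04 -0.19] turn [ -0.48  -0.02 -14.74]
```

Request:
{"name": "send_rows", "arguments": {"series": [-0.2, 0.8, 0, 0, 0, -14.7, 0, -0.2, 0.8, 0, 0, 0, -14.7, 0, -0.2, 0.8, 0, 0, 0, -14.7, 0, -0.2, 0.8, 0, 0, 0, -14.7, 0, -0.2, 0.8, 0, 0, 0, -14.7, 0]}}

```text
clock: 16.58
tcp_pos: [0.4026, 0.3101, 0.0995]
orientation: [-0.0, 0.607, 0.794, -0.001]
wrist_force: [-0.2, 0.1, -4.0]
finger_gap: 0.0121
```

```bash
python3 -c "
from h import *
a=read_camera('wrist');cv2.imwrite('pics/w5.png',a);c=camera_info('wrist')
for n in('tray_three','bar'):
  for d in silhouettes('wrist',n)[:2]:
    print(d['p'],d['box'],np.round(fit(n,[(c,d['pixels'])],z=0 if n!='bar' else .086),4))"; python3 plan.py .3976 .3128 .018 106.2
```

```text
0.77 [262.0, 114.5, 237.8, 228.8] [0.4333 0.3257 0.2712 0.0493]
0.77 [281.5, 195.6, 78.8, 251.6] [0.4045 0.3086 1.8404 0.0429]
t 16.73 tcp [0.4033 0.3104 0.1002] phi 105.3 gap 0.0124 F [ 0.9  0.5 -4.2] q [ 0.5   0.27 -0.35  0.95 -0.    1.8 ]
[0.3976, 0.3128, 0.018, 106.2] shift [ 0.38 -0.48  8.22] turn [-0.05  0.01 -0.91]
```

View pics/w5.png

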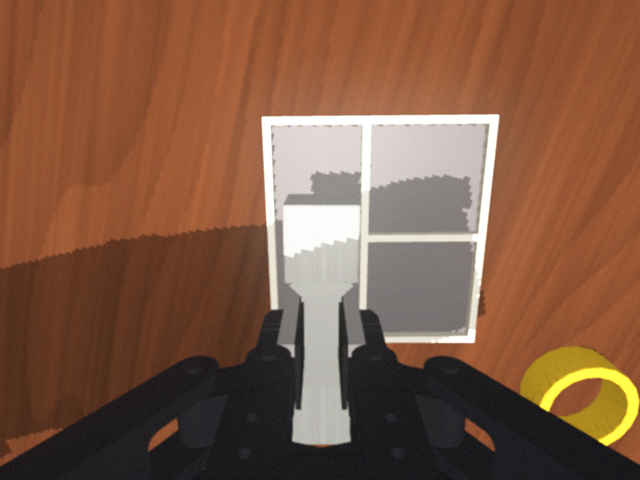

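Request:
{"name": "send_rows", "arguments": {"series": [0.5, -0.4, 0, 0, 0, -0.9, 0, 0.5, -0.4, 3, 0, 0, -0.9, 0, 0.5, -0.4, 5.5, 0, 0, -0.9, 0, 0.5, -0.4, 7.2, 0, 0, -0.9, 0, 0.5, -0.4, 7.8, 0, 0, -0.9, 0, 0.5, -0.4, 7.8, 0, 0, -0.9, 0]}}

```text
clock: 17.23
tcp_pos: [0.3967, 0.3138, 0.0211]
orientation: [-0.001, 0.6, 0.8, -0.002]
wrist_force: [-0.3, -0.2, -3.2]
finger_gap: 0.0124
```

Request:
{"name": "send_rows", "arguments": {"series": [0, 0, 0.15, 0, 0, 0, 0, 0, 0, 0.3, 0, 0, 0, 0, 0, 0, 0.3, 0, 0, 0, 0]}}

```text
clock: 17.48
tcp_pos: [0.3993, 0.3151, 0.0206]
orientation: [0.0, 0.6, 0.8, 0.001]
wrist_force: [-0.1, -0.5, -3.8]
finger_gap: 0.0122
```

Request:
{"name": "send_rows", "arguments": {"series": [0, 0, 0.15, 0, 0, 0, 0, 0, 0, 0.3, 0, 0, 0, 0, 0, 0, 0.3, 0, 0, 0, 0]}}

```text
clock: 17.73
tcp_pos: [0.3991, 0.3149, 0.0174]
orientation: [0.0, 0.6, 0.8, 0.001]
wrist_force: [0.1, -0.6, 0.0]
finger_gap: 0.0123
```

Request:
{"name": "send_rows", "arguments": {"series": [0, 0, 0.1, 0, 0, 0, 0, 0, 0, 0.1, 0, 0, 0, 0, 0, 0, 0.1, 0, 0, 0, 0.4, 0, 0, 0.1, 0, 0, 0, 0.4, 0, 0, 0.1, 0, 0, 0, 0.4, 0, 0, -3, 0, 0, 0, 0.4, 0, 0, -6, 0, 0, 0, 0.4, 0, 0, -10, 0, 0, 0, 0.4, 0, 0, -10, 0, 0, 0, 0.4, 0, 0, -10, 0, 0, 0, 0.4]}}

```text
clock: 18.57
tcp_pos: [0.4004, 0.3156, 0.1191]
orientation: [0.001, 0.6, 0.8, 0.003]
wrist_force: [-0.3, -0.0, -0.4]
finger_gap: 0.0341
```

```bash
python3 -c "
from h import *
a=read_camera('wrist');cv2.imwrite('pics/w6.png',a);c=camera_info('wrist')
for n in('tray_three','bar'):
  for d in silhouettes('wrist',n)[:2]:
    print(d['p'],d['box'],np.round(fit(n,[(c,d['pixels'])],z=0 if n!='bar' else .004),4))"; python3 plan.py .5712 -.1273 .11 50
```

```text
0.55 [293.6, 166.4, 46.7, 157.4] [0.3987 0.3129 1.8526 0.0211]
t 18.72 tcp [0.3975 0.314  0.1154] phi 106.3 gap 0.0340 F [-0.2 -0.5  0.2] q [ 0.51  0.25 -0.33  0.99 -0.    1.8 ]
[0.5712, -0.1273, 0.11, 50.0] shift [-47.23   4.29   0.55] turn [-0.09  0.09 56.29]
```

View pics/w6.png

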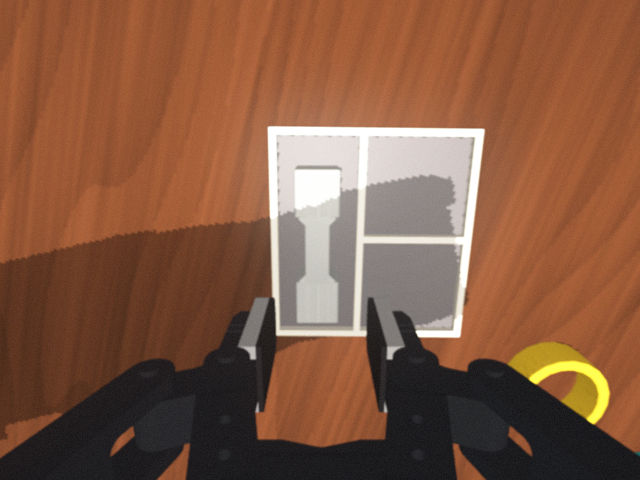

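The bar lies centred and flat in the long pocket at (317,245). Now the small ring.

```bash
python3 plan.py .5712 -.1273 .11 96
```

```text
t 18.72 tcp [0.3975 0.314  0.1154] phi 106.3 gap 0.0340 F [-0.2 -0.5  0.2] q [ 0.51  0.25 -0.33  0.99 -0.    1.8 ]
[0.5712, -0.1273, 0.11, 96.0] shift [-47.23   4.29   0.55] turn [-0.11  0.04 10.29]
```

Request:
{"name": "send_rows", "arguments": {"series": [-47.2, 4.3, 0.5, 0, 0, 10.3, 0.8, -47.2, 4.3, 0.5, 0, 0, 10.3, 0.8, -47.2, 4.3, 0.5, 0, 0, 10.3, 0.8, -47.2, 4.3, 0.5, 0, 0, 10.3, 0.8, -47.2, 4.3, 0.5, 0, 0, 10.3, 0.8, -47.2, 4.3, 0.5, 0, 0, 10.3, 0.8, -47.2, 4.3, 0.5, 0, 0, 10.3, 0.8, -47.2, 4.3, 0.5, 0, 0, 10.3, 0.8, -47.2, 4.3, 0.5, 0, 0, 10.3, 0.8, -47.2, 4.3, 0.5, 0, 0, 10.3, 0.8]}}

```text
clock: 19.55
tcp_pos: [0.5502, -0.0749, 0.1102]
orientation: [-0.002, 0.669, 0.743, -0.001]
wrist_force: [0.6, 0.3, -0.5]
finger_gap: 0.0682
```

```bash
python3 plan.py .5712 -.1273 .10 96
```

```text
t 19.55 tcp [ 0.5502 -0.0749  0.1102] phi 96.0 gap 0.0682 F [ 0.6  0.3 -0.5] q [-0.28  0.34 -0.22  1.01  0.    1.19]
[0.5712, -0.1273, 0.1, 96.0] shift [-5.43  1.55  1.01] turn [-0.18 -0.07 -0.02]
```

Request:
{"name": "send_rows", "arguments": {"series": [-5.4, 1.5, 1, 0, 0, 0, 0.8, -5.4, 1.5, 1, 0, 0, 0, 0.8, -5.4, 1.5, 1, 0, 0, 0, 0.8, -5.4, 1.5, 1, 0, 0, 0, 0.8, -5.4, 1.5, 1, 0, 0, 0, 0.8]}}

```text
clock: 19.97
tcp_pos: [0.5702, -0.1239, 0.1009]
orientation: [-0.002, 0.669, 0.743, -0.0]
wrist_force: [-0.4, -0.7, 0.1]
finger_gap: 0.0681
```

```bash
python3 -c "
from h import *
a=read_camera('wrist');c=camera_info('wrist')
for n in('small_ring',):
  for d in silhouettes('wrist',n)[:2]:
    print(d['p'],d['box'],np.round(fit(n,[(c,d['pixels'])]),4))"; python3 plan.py .5712 -.1273 .011 96
```

```text
0.74 [290.5, 217.7, 71.1, 73.7] [ 0.5732 -0.1248  0.0962  0.0217]
t 20.07 tcp [ 0.5708 -0.1235  0.1019] phi 96.1 gap 0.0686 F [-0.2 -0.4 -0.5] q [-0.35  0.4  -0.15  1.02  0.    1.11]
[0.5712, -0.1273, 0.011, 96.0] shift [-0.39  0.01  9.09] turn [-0.07 -0.05  0.11]
```

Request:
{"name": "send_rows", "arguments": {"series": [-0.2, 0.1, 3, 0, 0, 0, 0.8, -0.2, 0.1, 6, 0, 0, 0, 0.8, -0.2, 0.1, 8.5, 0, 0, 0, 0.8, -0.2, 0.1, 9.1, 0, 0, 0, 0.8, -0.2, 0.1, 9.1, 0, 0, 0, 0.2, -0.2, 0.1, 9.1, 0, 0, 0, 0.2, -0.2, 0.1, 9.1, 0, 0, 0, 0.2, -0.2, 0.1, 9.1, 0, 0, 0, 0.2, -0.2, 0.1, 9.1, 0, 0, 0, 0.2, -0.2, 0.1, 9.1, 0, 0, 0, 0.2], "newtons": 40}}

```text
clock: 20.9
tcp_pos: [0.5742, -0.1274, 0.013]
orientation: [0.001, 0.669, 0.743, 0.001]
wrist_force: [0.4, 2.0, 6.5]
finger_gap: 0.0381
```

Request:
{"name": "send_rows", "arguments": {"series": [0, 0, 0, 0, 0, 0, 0.2, 0, 0, 0, 0, 0, 0, 0.2]}}

```text
clock: 21.07
tcp_pos: [0.5742, -0.1274, 0.013]
orientation: [0.001, 0.669, 0.743, 0.001]
wrist_force: [-0.4, 0.7, 6.9]
finger_gap: 0.0385
```

Request:
{"name": "send_rows", "arguments": {"series": [0, 0, -3, 0, 0, 0, 0.2, 0, 0, -6, 0, 0, 0, 0.2, 0, 0, -9, 0, 0, 0, 0.2, 0, 0, -9, 0, 0, 0, 0.2]}}

```text
clock: 21.4
tcp_pos: [0.5766, -0.1287, 0.1078]
orientation: [0.005, 0.669, 0.743, 0.002]
wrist_force: [1.3, -0.2, -0.6]
finger_gap: 0.0384
```

```bash
python3 plan.py .466 .2988 .10 103 .448 .362 .1 106
```

```text
t 21.40 tcp [ 0.5766 -0.1287  0.1078] phi 96.0 gap 0.0384 F [ 1.3 -0.2 -0.6] q [-0.36  0.4  -0.14  1.02 -0.    1.11]
[0.466, 0.2988, 0.1, 103.0] shift [43.67 -6.54  0.51] turn [ 0.51  0.31 -7.01]
[0.448, 0.362, 0.1, 106.0] shift [50.14 -7.67  0.47] turn [  0.5    0.32 -10.01]
```

Request:
{"name": "send_rows", "arguments": {"series": [50.1, -7.7, 0.5, 0, 0, -10, 0.2, 50.1, -7.7, 0.5, 0, 0, -10, 0.2, 50.1, -7.7, 0.5, 0, 0, -10, 0.2, 50.1, -7.7, 0.5, 0, 0, -10, 0.2, 50.1, -7.7, 0.5, 0, 0, -10, 0.2, 50.1, -7.7, 0.5, 0, 0, -10, 0.2, 50.1, -7.7, 0.5, 0, 0, -10, 0.2, 50.1, -7.7, 0.5, 0, 0, -10, 0.2, 50.1, -7.7, 0.5, 0, 0, -10, 0.2, 50.1, -7.7, 0.5, 0, 0, -10, 0.2]}}

```text
clock: 22.23
tcp_pos: [0.4658, 0.2774, 0.0968]
orientation: [0.0, 0.602, 0.799, -0.0]
wrist_force: [1.4, 1.1, -1.9]
finger_gap: 0.0381
```

```bash
python3 plan.py .448 .362 .10 106
```

```text
t 22.23 tcp [0.4658 0.2774 0.0968] phi 106.0 gap 0.0381 F [ 1.4  1.1 -1.9] q [ 0.39  0.33 -0.27  0.97 -0.    1.68]
[0.448, 0.362, 0.1, 106.0] shift [ 8.62  0.61 -0.32] turn [ 0.    0.02 -0.02]
```

Request:
{"name": "send_rows", "arguments": {"series": [8.4, 0.6, 0, 0, 0, 0, 0.2, 8.4, 0.6, 0, 0, 0, 0, 0.2, 8.4, 0.6, 0, 0, 0, 0, 0.2, 8.4, 0.6, 0, 0, 0, 0, 0.2, 8.4, 0.6, 0, 0, 0, 0, 0.2]}}

```text
clock: 22.65
tcp_pos: [0.4489, 0.3579, 0.0965]
orientation: [0.0, 0.601, 0.799, -0.001]
wrist_force: [0.2, 0.4, -1.4]
finger_gap: 0.0383
```

```bash
python3 plan.py .448 .362 .018 106;sleep 0; python3 -c "
from h import *
a=read_camera('wrist');c=camera_info('wrist')
for n in('tray_three','small_ring'):
  for d in silhouettes('wrist',n)[:2]:
    print(d['p'],d['box'],np.round(fit(n,[(c,d['pixels'])],z=0 if n[0]=='t' else .085),4))"; python3 plan.py
```

```text
t 22.65 tcp [0.4489 0.3579 0.0965] phi 106.1 gap 0.0383 F [ 0.2  0.4 -1.4] q [ 0.53  0.39 -0.19  1.   -0.    1.82]
[0.448, 0.362, 0.018, 106.0] shift [0.43 0.03 7.85] turn [-0.06  0.05  0.05]
0.7 [159.5, 174.2, 231.8, 218.5] [0.4329 0.325  0.2735 0.0298]
0.68 [268.7, 259.6, 107.8, 119.6] [ 0.4497  0.3593 -0.0266  0.0582]
t 22.80 tcp [0.4498 0.3566 0.0969] phi 105.9 gap 0.0381 F [ 0.9 -0.2 -1.9] q [ 0.53  0.39 -0.19  1.   -0.    1.82]
```

Request:
{"name": "send_rows", "arguments": {"series": [0.5, 0, 0, 0, 0, 0, 0.2, 0.5, 0, 3, 0, 0, 0, 0.2, 0.5, 0, 5.5, 0, 0, 0, 0.2, 0.5, 0, 7, 0, 0, 0, 0.2, 0.5, 0, 7.5, 0, 0, 0, 0.2, 0.5, 0, 7.5, 0, 0, 0, 0.2]}}

```text
clock: 23.3
tcp_pos: [0.4474, 0.3617, 0.0207]
orientation: [-0.001, 0.602, 0.798, -0.001]
wrist_force: [0.3, 0.2, -1.0]
finger_gap: 0.0384
```

Request:
{"name": "send_rows", "arguments": {"series": [0, 0, 0.15, 0, 0, 0, 0.2, 0, 0, 0.3, 0, 0, 0, 0.2, 0, 0, 0.3, 0, 0, 0, 0.2]}}

```text
clock: 23.55
tcp_pos: [0.449, 0.3634, 0.0202]
orientation: [0.0, 0.602, 0.799, 0.001]
wrist_force: [0.2, 0.1, -2.0]
finger_gap: 0.0383
```

Request:
{"name": "send_rows", "arguments": {"series": [0, 0, 0.15, 0, 0, 0, 0.2, 0, 0, 0.3, 0, 0, 0, 0.2, 0, 0, 0.3, 0, 0, 0, 0.2]}}

```text
clock: 23.8
tcp_pos: [0.4487, 0.3634, 0.017]
orientation: [0.0, 0.602, 0.799, 0.001]
wrist_force: [0.0, -0.6, 3.5]
finger_gap: 0.0383
```

Request:
{"name": "send_rows", "arguments": {"series": [0, 0, 0, 0, 0, 0, 0.6, 0, 0, 0, 0, 0, 0, 0.6, 0, 0, 0, 0, 0, 0, 0.6, 0, 0, -3, 0, 0, 0, 0.6, 0, 0, -6, 0, 0, 0, 0.6, 0, 0, -10, 0, 0, 0, 0.6, 0, 0, -10, 0, 0, 0, 0.6, 0, 0, -10, 0, 0, 0, 0.6]}}

```text
clock: 24.47
tcp_pos: [0.4501, 0.3642, 0.1191]
orientation: [0.001, 0.602, 0.799, 0.003]
wrist_force: [-0.9, -0.3, 0.1]
finger_gap: 0.0516
```

```bash
python3 -c "
from h import *
a=read_camera('wrist');c=camera_info('wrist')
for n in('tray_three','small_ring'):
  for d in silhouettes('wrist',n)[:2]:
    print(d['p'],d['box'],np.round(fit(n,[(c,d['pixels'])],z=0 if n[0]=='t' else .004),4))"; python3 plan.py .6753 -.0598 .11 173.1
```

```text
0.76 [169.4, 179.8, 208.2, 199.6] [0.4306 0.3249 0.2739 0.0253]
0.65 [285.8, 206.7, 67.5, 72.2] [0.4474 0.3649 0.1561 0.0287]
t 24.62 tcp [0.4473 0.3625 0.1149] phi 106.0 gap 0.0514 F [ 0.6  0.  -0.7] q [ 0.54  0.38 -0.16  1.04 -0.    1.83]
[0.6753, -0.0598, 0.11, 173.1] shift [-46.88  10.28   0.5 ] turn [-1.20e-01 -3.00e-02 -6.71e+01]
```

Ring is on target in its pocket. Now the V-block.

Request:
{"name": "send_rows", "arguments": {"series": [-46.9, 10.3, 0.5, 0, 0, -67.1, 0.8, -46.9, 10.3, 0.5, 0, 0, -67.1, 0.8, -46.9, 10.3, 0.5, 0, 0, -67.1, 0.8, -46.9, 10.3, 0.5, 0, 0, -67.1, 0.8, -46.9, 10.3, 0.5, 0, 0, -67.1, 0.8, -46.9, 10.3, 0.5, 0, 0, -67.1, 0.8, -46.9, 10.3, 0.5, 0, 0, -67.1, 0.8, -46.9, 10.3, 0.5, 0, 0, -67.1, 0.8, -46.9, 10.3, 0.5, 0, 0, -67.1, 0.8, -46.9, 10.3, 0.5, 0, 0, -67.1, 0.8]}}

```text
clock: 25.45
tcp_pos: [0.6357, 0.0133, 0.1099]
orientation: [-0.002, 0.057, 0.998, 0.0]
wrist_force: [-0.1, -0.1, 0.4]
finger_gap: 0.0684
```

```bash
python3 plan.py .6753 -.0598 .10 173.1
```

```text
t 25.45 tcp [0.6357 0.0133 0.1099] phi 173.4 gap 0.0684 F [-0.1 -0.1  0.4] q [-0.11  0.49  0.01  1.09  0.    0.01]
[0.6753, -0.0598, 0.1, 173.1] shift [-4.77 -6.81  0.97] turn [-0.   -0.2   0.35]
```

Request:
{"name": "send_rows", "arguments": {"series": [-4.8, -6.7, 1, 0, 0, 0.3, 0.8, -4.8, -6.7, 1, 0, 0, 0.3, 0.8, -4.8, -6.7, 1, 0, 0, 0.3, 0.8, -4.8, -6.7, 1, 0, 0, 0.3, 0.8, -4.8, -6.7, 1, 0, 0, 0.3, 0.8]}}

```text
clock: 25.87
tcp_pos: [0.6745, -0.057, 0.0999]
orientation: [-0.002, 0.063, 0.998, 0.0]
wrist_force: [0.8, 0.4, -0.5]
finger_gap: 0.0686
```

```bash
python3 -c "
from h import *
a=read_camera('wrist');cv2.imwrite('pics/w7.png',a);c=camera_info('wrist')
for n in('vblock',):
  for d in silhouettes('wrist',n)[:2]:
    print(d['p'],d['box'],np.round(fit(n,[(c,d['pixels'])]),4))"; python3 plan.py .6753 -.0598 .011 173.1
```

```text
0.85 [287.2, 205.6, 67.3, 97.5] [ 0.678  -0.0566 -0.1828  0.0461]
t 25.97 tcp [ 0.6748 -0.0558  0.1012] phi 172.9 gap 0.0682 F [-0.   0.5  0.3] q [-0.2   0.57  0.12  1.12  0.   -0.08]
[0.6753, -0.0598, 0.011, 173.1] shift [-0.12 -0.4   9.02] turn [ 0.02 -0.12 -0.22]
```

View pics/w7.png

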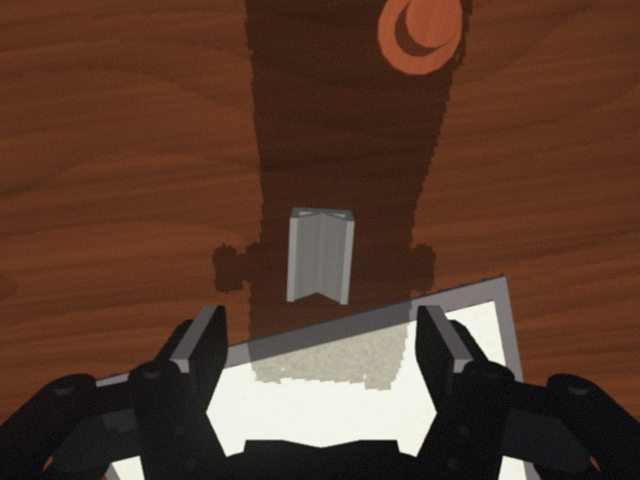

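The V-block is at (320,255) with its groove vertical in the picture, turned about 2–3° from the tool. The clipboard edge lies below it, clear of the fingers.

Request:
{"name": "send_rows", "arguments": {"series": [-0.2, -0.2, 3, 0, 0, 2.1, 0.7, -0.2, -0.2, 6, 0, 0, 2.1, 0.7, -0.2, -0.2, 8.5, 0, 0, 2.1, 0.7, -0.2, -0.2, 9.1, 0, 0, 2.1, 0.7, -0.2, -0.2, 9.1, 0, 0, 2.1, 0.2, -0.2, -0.2, 9.1, 0, 0, 2.1, 0.2, -0.2, -0.2, 9.1, 0, 0, 2.1, 0.2, -0.2, -0.2, 9.1, 0, 0, 2.1, 0.2, -0.2, -0.2, 9.1, 0, 0, 2.1, 0.2, -0.2, -0.2, 9.1, 0, 0, 2.1, 0.2], "newtons": 45}}

```text
clock: 26.8
tcp_pos: [0.6787, -0.0595, 0.0126]
orientation: [0.001, 0.081, 0.997, -0.0]
wrist_force: [-0.2, 0.7, 2.2]
finger_gap: 0.0331
```

Request:
{"name": "send_rows", "arguments": {"series": [0, 0, 0, 0, 0, 0, 0.2, 0, 0, 0, 0, 0, 0, 0.2]}}

```text
clock: 26.97
tcp_pos: [0.6787, -0.0595, 0.0126]
orientation: [0.001, 0.081, 0.997, -0.0]
wrist_force: [-1.1, 1.1, 6.3]
finger_gap: 0.0327
```

Request:
{"name": "send_rows", "arguments": {"series": [0, 0, -3, 0, 0, 0, 0.2, 0, 0, -6, 0, 0, 0, 0.2, 0, 0, -9, 0, 0, 0, 0.2, 0, 0, -9, 0, 0, 0, 0.2]}}

```text
clock: 27.3
tcp_pos: [0.6813, -0.0603, 0.108]
orientation: [0.005, 0.081, 0.997, -0.001]
wrist_force: [1.2, -1.0, -1.1]
finger_gap: 0.0331
```

```bash
python3 plan.py .466 .299 .10 195.9
```

```text
t 27.30 tcp [ 0.6813 -0.0603  0.108 ] phi 170.7 gap 0.0331 F [ 1.2 -1.  -1.1] q [-0.21  0.57  0.14  1.13 -0.   -0.04]
[0.466, 0.299, 0.1, 195.9] shift [27.07 31.98  0.5 ] turn [ -0.17   0.57 -25.21]
```

Request:
{"name": "send_rows", "arguments": {"series": [27.1, 32, 0.5, 0, 0, -25.2, 0.2, 27.1, 32, 0.5, 0, 0, -25.2, 0.2, 27.1, 32, 0.5, 0, 0, -25.2, 0.2, 27.1, 32, 0.5, 0, 0, -25.2, 0.2, 27.1, 32, 0.5, 0, 0, -25.2, 0.2, 27.1, 32, 0.5, 0, 0, -25.2, 0.2, 27.1, 32, 0.5, 0, 0, -25.2, 0.2, 27.1, 32, 0.5, 0, 0, -25.2, 0.2, 27.1, 32, 0.5, 0, 0, -25.2, 0.2, 27.1, 32, 0.5, 0, 0, -25.2, 0.2]}}

```text
clock: 28.13
tcp_pos: [0.4617, 0.2989, 0.0954]
orientation: [-0.0, -0.138, 0.99, -0.0]
wrist_force: [0.7, 1.4, -1.6]
finger_gap: 0.0328
```

Request:
{"name": "send_rows", "arguments": {"series": [0, 0, 0, 0, 0, 0, 0.2, 0, 0, 0, 0, 0, 0, 0.2]}}

```text
clock: 28.3
tcp_pos: [0.4613, 0.2995, 0.0953]
orientation: [-0.001, -0.141, 0.99, -0.0]
wrist_force: [-0.4, -0.8, -2.4]
finger_gap: 0.033
```

```bash
python3 plan.py .466 .299 .018 195.9
```

```text
t 28.30 tcp [0.4613 0.2995 0.0953] phi -163.8 gap 0.0330 F [-0.4 -0.8 -2.4] q [ 0.43  0.34 -0.25  0.97 -0.    0.15]
[0.466, 0.299, 0.018, 195.9] shift [-0.44 -0.17  7.73] turn [-0.03 -0.07  0.27]
```

Request:
{"name": "send_rows", "arguments": {"series": [-0.4, -0.1, 0, 0, 0, 0, 0.2, -0.4, -0.1, 3, 0, 0, 0, 0.2, -0.4, -0.1, 5.5, 0, 0, 0, 0.2, -0.4, -0.1, 7, 0, 0, 0, 0.2, -0.4, -0.1, 7.3, 0, 0, 0, 0.2, -0.4, -0.1, 7.3, 0, 0, 0, 0.2]}}

```text
clock: 28.8
tcp_pos: [0.4676, 0.296, 0.0217]
orientation: [-0.001, -0.137, 0.991, -0.001]
wrist_force: [-0.2, 0.4, -2.2]
finger_gap: 0.033
```

Request:
{"name": "send_rows", "arguments": {"series": [0, 0, 0.15, 0, 0, 0, 0.2, 0, 0, 0.3, 0, 0, 0, 0.2, 0, 0, 0.3, 0, 0, 0, 0.2]}}

```text
clock: 29.05
tcp_pos: [0.4686, 0.298, 0.021]
orientation: [0.001, -0.138, 0.99, 0.0]
wrist_force: [-0.8, 0.3, -1.2]
finger_gap: 0.0328
```

Request:
{"name": "send_rows", "arguments": {"series": [0, 0, 0.15, 0, 0, 0, 0.2, 0, 0, 0.3, 0, 0, 0, 0.2, 0, 0, 0.3, 0, 0, 0, 0.2]}}

```text
clock: 29.3
tcp_pos: [0.4675, 0.2981, 0.0172]
orientation: [0.0, -0.138, 0.99, -0.0]
wrist_force: [0.0, -1.1, -2.8]
finger_gap: 0.0329
```

Request:
{"name": "send_rows", "arguments": {"series": [0, 0, 0.1, 0, 0, 0, 0.2, 0, 0, 0.1, 0, 0, 0, 0.2, 0, 0, 0.1, 0, 0, 0, 0.2]}}

```text
clock: 29.55
tcp_pos: [0.4675, 0.2981, 0.0166]
orientation: [0.0, -0.138, 0.99, 0.0]
wrist_force: [-1.0, 0.8, 3.3]
finger_gap: 0.0326
```

Contact; release with a small opening and lift.

Request:
{"name": "send_rows", "arguments": {"series": [0, 0, 0, 0, 0, 0, 0.52, 0, 0, 0, 0, 0, 0, 0.52, 0, 0, 0, 0, 0, 0, 0.52, 0, 0, -3, 0, 0, 0, 0.52, 0, 0, -6, 0, 0, 0, 0.52, 0, 0, -10, 0, 0, 0, 0.52, 0, 0, -13, 0, 0, 0, 0.52, 0, 0, -13, 0, 0, 0, 0.52]}}

```text
clock: 30.22
tcp_pos: [0.4712, 0.2997, 0.1529]
orientation: [0.005, -0.138, 0.99, 0.002]
wrist_force: [2.0, 1.1, -0.2]
finger_gap: 0.0441
```

Request:
{"name": "send_rows", "arguments": {"series": [-9, 0, -3, 0, 0, 0, 0.6, -9, -18, -3, 0, 0, 0, 0.6, -9, -18, -3, 0, 0, 0, 0.6, -9, -18, -3, 0, 0, 0, 0.6, -9, -18, -3, 0, 0, 0, 0.6, -9, -18, -3, 0, 0, 0, 0.6, -9, -18, -3, 0, 0, 0, 0.6]}}

```text
clock: 30.8
tcp_pos: [0.6062, 0.1451, 0.1756]
orientation: [0.001, -0.135, 0.991, -0.001]
wrist_force: [0.0, 0.2, 0.9]
finger_gap: 0.0512
```

```bash
python3 -c "
from h import *
s=read_camera('scene');e=read_camera('side')
cv2.imwrite('pics/fin.png',np.vstack([cv2.resize(s[50:390,220:580],(720,680),interpolation=2)[:, :]])[:600] if 0 else np.hstack([cv2.resize(s[50:390,220:580],(400,378)),cv2.resize(e[130:480,190:440],(270,378))]))
for cm in('scene','side'):
  c=camera_info(cm)
  for n in('tray_three','bar','small_ring','vblock','tray_two','wide_ring','mount','eyepiece','bush'):
    for d in silhouettes(cm,n)[:1]: print(cm,n,round(d['p'],2),d['box'],np.round(fit(n,[(c,d['pixels'])],z=.004 if n in('bar','small_ring','vblock','wide_ring','mount') else 0),4))
"; python3 plan.py
```

```text
scene tray_three 0.97 [452.5, 274.0, 106.9, 105.0] [0.4302 0.3239 0.28   0.0276]
scene bar 0.9 [485.1, 284.7, 61.6, 39.9] [0.3979 0.3127 1.8358 0.0672]
scene small_ring 0.66 [504.4, 331.8, 33.6, 29.9] [0.447  0.3633 0.0317 0.0595]
scene vblock 0.85 [465.1, 306.9, 38.3, 34.3] [0.4655 0.298  0.2892 0.0678]
scene tray_two 0.58 [463.5, 305.3, 38.2, 36.2] [0.4229 0.3573 1.8836 0.7051]
scene wide_ring 0.83 [244.0, 95.1, 36.7, 32.1] [ 0.4641 -0.3037  0.2698  0.0332]
scene mount 0.74 [275.3, 75.0, 17.8, 18.1] [ 0.3809 -0.334   0.1226  0.0374]
scene bush 0.87 [311.5, 229.4, 24.1, 28.9] [0.5639 0.0069 0.075  0.1125]
side tray_three 0.56 [222.2, 153.7, 66.8, 41.5] [0.4308 0.3195 3.4228 0.0461]
side bar 0.95 [226.1, 159.6, 25.4, 30.6] [0.3982 0.3082 1.8627 0.0857]
side small_ring 0.75 [250.3, 150.4, 18.2, 18.0] [0.4473 0.3683 0.0875 0.1917]
side vblock 0.55 [258.7, 162.8, 23.4, 22.0] [0.4651 0.2951 0.229  0.0401]
side tray_two 0.7 [194.6, 379.6, 155.8, 100.4] [ 0.4226 -0.3179  0.3552  0.1052]
side wide_ring 0.83 [313.2, 166.0, 28.8, 27.4] [0.5859 0.2477 0.2554 0.0492]
side mount 0.65 [247.5, 303.5, 25.9, 24.6] [ 0.421  -0.1239  0.1871  0.0501]
side eyepiece 0.64 [262.8, 216.0, 21.7, 33.2] [ 0.4539  0.0645 -0.0747  0.0468]
side bush 0.79 [324.8, 241.0, 24.5, 26.3] [ 0.564   0.0055 -0.1329  0.0371]
t 31.80 tcp [0.6033 0.1495 0.176 ] phi -164.1 gap 0.0513 F [ 0.2 -0.5 -0.2] q [ 0.11  0.42  0.07  1.22 -0.   -0.16]
```

View pics/fin.png

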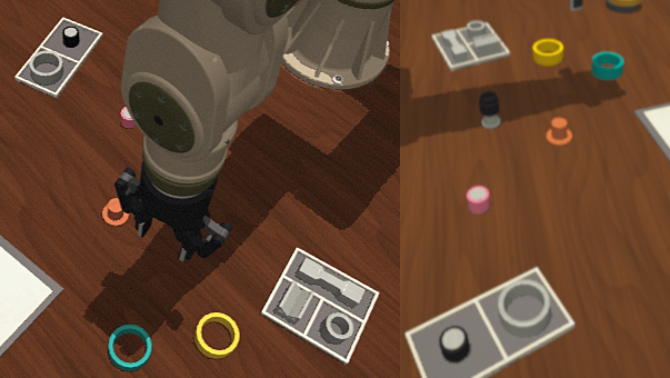

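All five parts are in their pockets. In the left half the bar is at (333,283), the V-block at (293,298), the small ring at (340,325), the wide ring at (45,67) and the mount, face up, at (71,36). In the right half the eyepiece (490,110) and the bush (560,131) stand where they were.

```bash
python3 -c "
from workcell import *
print(hand_in())"
```

```text
the job is handed in; nothing more can be done
None
```

Both kits are made up and handed in, in the order asked, at about 32 s on the robot's clock. `hand_in` gives no verdict.

- **Microscope tray (two pockets):** the wide ring is in one pocket. The black mount is in the other with its polished face up.
- **Hardness-tester tray (three pockets):** the bar lies in the long pocket. The small ring and the V-block are each in a square pocket of their own.

**Last checks**
- **Position:** in the scene camera, all five parts sat within about 4 mm of their pocket centres. I lowered each one until the floor took its weight before letting go.
- **Bystanders:** the eyepiece and the bush stand where they were, within about 1 mm of their first positions. I left the pink, yellow and turquoise look-alikes alone.
- **Contact and force:** the arm is clear of everything. The wrist force at the end of each move stayed below about 10 N.

**What disagreed or failed**
- **Network errors:** in the final check the networks reported look-alikes as the wide ring and the mount (side view) and the V-block as tray_two (scene view). I went by the pictures for those.
- **Side view of tray_three:** fits were poorer here, about 5 mm off the scene camera for the small ring. The parts still lay well inside their pockets.
- **Sensor readings:** the gripper gap read 1–3 mm under the true widths. The reported tool position wandered by 2–3 mm.

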